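# Index the board turntable to its next hole

### The job

The circuit board on the turntable has to be turned to its next working position: pull up the knob of the spring index plunger, turn the turntable counter-clockwise (seen from above) and let the pin spring fully home into the very next hole, so that the table is locked there. Nobody has measured where that hole is set, so find it by feel, gently and without forcing the pin; then let go and leave the things around the turntable where they are.

Things in the scene. Friction and masses are not known exactly. Their poses are not given: they have to be found in the camera images.
- index_base: Fixed round grey base of the turntable, 216 mm across, 14 mm high, on the bench. Origin: on the turntable's vertical axis, at bench height; z up. On it stand the steel plates with the index holes, all on a circle of 85 mm radius about the axis. The holes are 9.6 mm wide, for the 8 mm pin with its round nose. Towards the axis the board on the table stands up to 62 mm high, within 45 mm of the axis.
- knob (a point): Centre of the plunger's black round knob, 28 mm in diameter, 24 mm high, on the pin's upright axis; 72 mm above the bench while the pin is home, it rises with the pin. Below it, narrower than the knob, are an 18 mm barrel (43 to 58 mm above the bench) and the turntable's 20 mm wide radial arm (34 to 43 mm), so that fingers can straddle it along the direction of travel.
- stage (a joint): Turning angle of the turntable, rad: 0 at the start hole, grows counter-clockwise seen from above; stops at -0.06 and 1.95. It turns with a slight drag (about 1.5 N at the knob, a little more when fast) and stays where it is left.
- plunger (a joint): Lift of the plunger, m: 0 = pin home, 8 mm deep; about 0.008 = nose resting on a plate face, not locked; 0.013 = upper stop. A spring presses it down (6 N at 0, 11 N at the stop); it stays up only while held. With the knob free to move down, the nose slides on the plate with about 1.5 N of drag and springs into a hole by itself when over it, which locks the table.
- solder_reel: Reel of solder, 59x90x38 mm, loose bystander on the bench. Origin: centre of its underside.
- adapter_white: White plug-in power adapter, 36x70x42 mm, loose bystander. Origin: centre of its underside.
- tape_measure: Yellow and black tape measure, 36x80x64 mm, loose bystander. Origin: centre of its underside.
- tape_masking: Roll of pale masking tape, 68 mm across, 24 mm high, loose bystander. Origin: centre of its underside.
- start_hole (a point): Mouth of the hole in which the pin sits at first, in the fixed steel start block, whose face is 30.6 mm above the bench and runs on from the hole for 34 degrees counter-clockwise (seen from above). There the adjustable index sector takes over without a gap, its face 30 mm above the bench.
- search_zone (a point): Point fixed on the base, 30 mm up: middle of the range where the next hole can be, NOT the hole itself. The index sector is re-clamped for each job; its first hole (the wanted one) lies on the 85 mm circle anywhere within 13 degrees (19 mm) either side of this point (43 to 69 degrees counter-clockwise of the start hole). Its second hole (not wanted) is 36 degrees beyond the first.

How it is judged (in metres and radians):
On the way, in this order (a step that is already met when the one before it is completed fails the run):
1. the pin is pulled up out of the start hole, the table still there (value of joint plunger above 0.0085 m and value of joint stage below 0.06 rad), for 0.05 s.
2. the table is turned on, past 30 degrees (value of joint stage above 0.53 rad).
3. the pin has sprung into the next hole (value of joint plunger below 0.002 m and value of joint stage between 0.72 and 1.25 rad), for 0.2 s.
At the end, for the whole second after the job is handed in: The plunger's pin is home (lift under 2 mm) in the first hole of the sector (turntable between 0.72 and 1.25 rad, where there is no other hole), and the table is at rest (all of step 3 and velocity of joint stage between -0.05 and 0.05 rad/s); the robot touches nothing.
It fails at once if the pin is forced: more than 25 N between the pin and the plates (contact force between plunger and index_base above 25 N or contact force between plunger and index_sector above 25 N).
It fails at once if the solder reel is shifted by more than 15 mm (distance of solder_reel from where it was at the start of the episode above 0.015 m).
It fails at once if the white adapter is shifted by more than 15 mm (distance of adapter_white from where it was at the start of the episode above 0.015 m).
It fails at once if the tape measure is shifted by more than 15 mm (distance of tape_measure from where it was at the start of the episode above 0.015 m).
It fails at once if the masking tape is shifted by more than 15 mm (distance of tape_masking from where it was at the start of the episode above 0.015 m).
It also fails if it takes over 43 s, if anything falls off the work surface, if the arm or the gripper's body presses on something with over 40 N, if the wrist force passes 120 N, or if a joint passes its speed limit or range.

### The arm

A 6-joint arm with a two-finger parallel gripper is mounted at the origin on a cart in front of the work surface, level with it; the furniture and walls round the work are solid. World frame = base frame: x ahead of the robot, y to its left, z up, the work surface at z = 0. Lengths are in mm, angles in rad, forces in N, time in s.
With the tool pointing down it reaches from about 300 to 1000 mm from the base axis. Payload 5.1 kg.
Tool frame: the origin (TCP) lies between the finger pads; the fingertips stand 17 mm ahead of it and the grasp point (between the pads) lies 2 mm behind it; z points along the fingers, y is the line along which they close (so a half turn about z gives the same grasp; the last joint's range is limited). The gripper opens to 95 mm and grips with 3 to 60 N. Pads are 20 mm wide; open, the fingers measure 119 mm over their backs; the gripper's body (75 mm by 180 mm) begins 59 mm behind the grasp point.
Start: joints at [1.067, 0.124, 1.65, -0, 1.367, -0.083], TCP at [265.538, 593.274, 231.656] pointing down, gripper open.
Joint ranges: [-2.61, 2.61], [-1.02, 2.33], [0.03, 2.71], [-1.35, 4.49], [0.32, 2.68], [-2.91, 2.91]. Speed limits (rad/s): [2.57, 2.57, 3.14, 3.14, 3.14, 3.14].

### API

Orientations are given as a unit quaternion [w, x, y, z].
In Python, from workcell import * gives the robot as it stands.
- The arm moves only by the shell command python3 -m pendant 'ROWS' [FORCE]. ROWS is JSON, a list that holds one entry, the list of rows, each a list of 7 numbers: the turn, a rotation vector about the tool's x, y, z in degrees, then the shift along the tool's x, y, z in cm, then the opening, from -1 (shut) to 1 (fully open), so that 0 is half open. A call has 1 to 12 rows; each row is the pose to reach, as a shift and turn from the pose commanded when the call began, along the tool's axes at that moment; what a row does not reach only later rows make up. A row lasts 1/8 s, in which the tool goes at most 62.5 mm and 10.7 degrees, less where a joint would pass 70% of its speed; a pose out of reach is approached as far as the arm can. A call with a gripper value outside its range is refused whole. The fingers move at their own pace and stop on an object; FORCE is the grip in N (left out, the last holds). Time passes only in rows, so rows that repeat a pose let the fingers close. It gives the time, the measured TCP pose, the force, the opening and the grip force at its end, in the units of the state.
- read_state(): the state, without advancing time (a new reading comes with each control period).
- capture(name): name is "side" or "top"; returns the picture (400x640x3 uint8, red, green, blue); there is no depth.
- calibration(name): a dict with "mtx" (3x3 intrinsics, pixels), "k1" (the pictures are not rectified: a ray, as slopes to the right and down, at radius r is drawn at 1 + k1 r^2 times it, then the intrinsics apply), "R" (3x3) and "t" (3): a world point X has camera coordinates R X + t. Camera axes: x right, y down, z forward; pixel columns grow to the right and rows downward; lengths in mm; the calibration is good to about 2 mm. A picture is of the moment at which its call begins. calibration takes no time and is no camera call.
- sign_off(): hands the job in; it is judged then, once.
The state is a dict: "time": time; "joint_pos": joint angles; "joint_velocities": joint speeds; "effort": joint torques, N m; "eef_pos": TCP position; "tcp_rot": TCP orientation; "force": force on the tool from outside, world axes, zero at the start; "torque": the same for the moment, N m; "opening": opening from 0.0 (shut) to 1.0 (fully open); "grasp_force": force on a finger pad.
Only numpy, scipy, OpenCV 4.12 (cv2) and the standard library are available. Lean on these libraries where they do the work, as an engineer would, in place of code of your own. Each camera call takes 0.05 s, during which the arm holds its last target. There are 200 camera calls.

## Working session

There is one attempt and no reset: what is moved stays moved. The work goes in short steps, Python scripts to look and compute and a shell command to move; the robot and the scene stay as the last step left them, time stands still between calls to the robot, and variables do not carry over. Pictures are saved under pics/ and viewed, at most 10 in all, crops included, and the job is handed in when it is done.

```bash
ls; mkdir -p pics; cat > h.py <<'E'
from workcell import *
import numpy as np, cv2
def ray(cam,u,v):
    c=calibration(cam);K=np.array(c["mtx"]);R=np.array(c["R"]);t=np.array(c["t"]);k=c["k1"]
    d=np.array([(u-K[0,2])/K[0,0],(v-K[1,2])/K[1,1]]);p=d.copy()
    for _ in range(20): p=d/(1+k*(p@p))
    return -R.T@t, R.T@np.array([p[0],p[1],1.])
def onz(cam,u,v,z):
    o,d=ray(cam,u,v);return o+d*(z-o[2])/d[2]
def two(a,b):
    A=[];y=[]
    for cam,u,v in (a,b):
        o,d=ray(cam,u,v);d/=np.linalg.norm(d);P=np.eye(3)-np.outer(d,d);A.append(P);y.append(P@o)
    return np.linalg.lstsq(np.vstack(A),np.hstack(y),rcond=None)[0]
def snap(cam,n):
    im=capture(cam);cv2.imwrite(f"pics/{n}.png",im[:,:,::-1]);return im
E
python3 - <<'E'
from h import *
snap("top","t0");snap("side","s0")
s=read_state();print(s)
for c in("top","side"):
    k=calibration(c);print(c,k["mtx"],k["k1"],ray(c,320,200))
E
```

```text
pics
{'time': 0.1, 'joint_pos': array([ 1.06741240e+00,  1.24438328e-01,  1.65152828e+00, -1.69178923e-05,
        1.36751628e+00, -8.26011112e-02]), 'joint_velocities': array([ 0.00090107, -0.00284879, -0.00188219, -0.00035404,  0.00109855,
       -0.00097659]), 'effort': array([ 3.02116860e-04, -4.18883049e+01, -3.61094928e+01,  7.76879070e-02,
        4.61523829e-02, -4.34717197e-05]), 'eef_pos': array([265.27326397, 592.80141969, 230.51637488]), 'tcp_rot': array([-2.65036383e-04,  2.08840921e-01,  9.77949169e-01, -9.07229668e-04]), 'force': array([ 0.59779598, -0.14273564,  0.32844305]), 'torque': array([0.01467043, 0.03864553, 0.03734923]), 'grasp_force': 0.0, 'opening': 0.9978368581182189}
top [[375.58337118   0.         318.16169515]
 [  0.         375.58337118 202.16114166]
 [  0.           0.           1.        ]] -0.03746986405013804 (array([464.33178401, 160.71899346, 998.66495969]), array([ 0.12949035,  0.00198398, -0.99160747]))
side [[503.65048187   0.         323.16251553]
 [  0.         503.65048187 201.31139136]
 [  0.           0.           1.        ]] -0.03321516599630234 (array([ -36.12402605, 1394.62379948,  671.24270665]), array([ 0.40630911, -0.82294979, -0.39713066]))
```

View pics/t0.png

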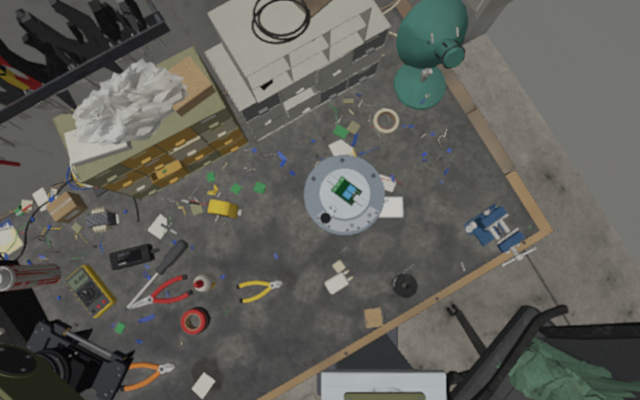

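View pics/s0.png

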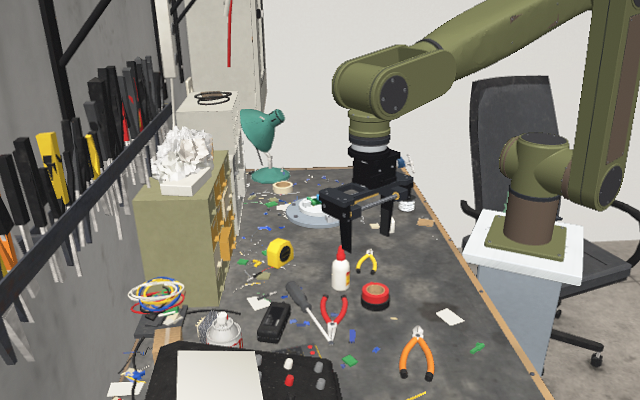

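The top view shows the turntable at about (344,195), with the black knob at about (325,218). The tape measure is at (222,208), the masking tape at (385,120), and white objects at (392,207), (337,283). In the side view the gripper hides the table. I'll zoom in on the table.

```bash
python3 - <<'E'
from h import *
im=cv2.imread("pics/t0.png")
cv2.imwrite("pics/t0c.png",cv2.resize(im[130:300,250:450],None,fx=4,fy=4*0.88,interpolation=cv2.INTER_CUBIC)[:600])
g=cv2.cvtColor(im,cv2.COLOR_BGR2GRAY)
m=((g<45)*255).astype(np.uint8)[205:232,310:340]
n,l,st,ce=cv2.connectedComponentsWithStats(m)
for i in range(1,n):
    if st[i,4]>15:
        u,v=ce[i]+[310,205];print("dark",st[i],u,v,onz("top",u,v,84))
hsv=cv2.cvtColor(im,cv2.COLOR_BGR2HSV)
for u,v,z in((305,195,14),(384,195,14),(344,155,14),(344,235,14),(222,208,50),(385,120,24),(392,207,42),(404,286,38),(337,283,30),(344,195,14)): print(u,v,onz("top",u,v,z).round(0))
E
```

```text
dark [11  9  9  8 57] 325.0701754385965 217.5263157894737 [540.66421925 150.00158726  84.        ]
305 195 [606. 202.  14.]
384 195 [607.  -7.  14.]
344 155 [715.  99.  14.]
344 235 [501. 100.  14.]
222 208 [567. 413.  50.]
385 120 [810. -12.  24.]
392 207 [572. -22.  42.]
404 286 [373. -49.  38.]
337 283 [379. 119.  30.]
344 195 [606.  99.  14.]
```

View pics/t0c.png

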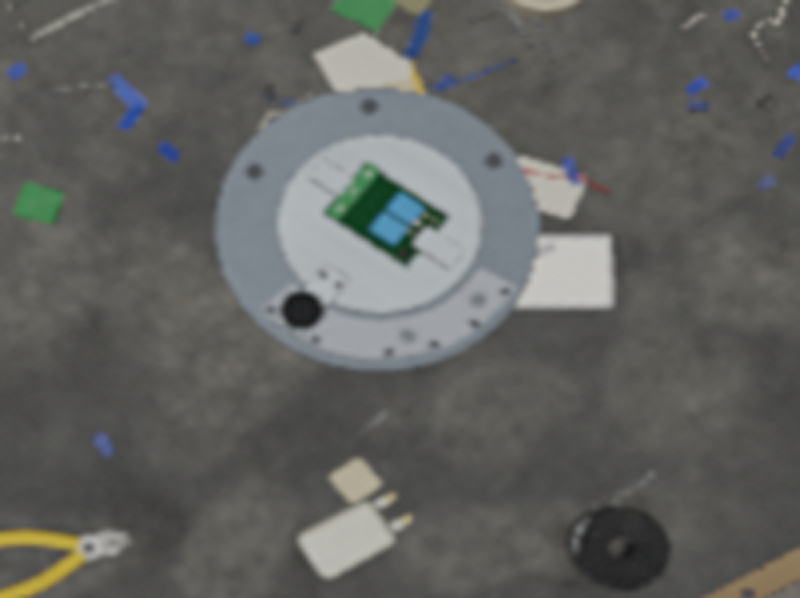

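The crop shows the knob at (302,310), which is (325,217.5) in the full picture. The sector runs to the lower right, with hole-like spots at crop (408,337) and (478,300). Next I'll compute the axis by circle fit, the angles and the move.

```bash
cat >> h.py <<'E'
from scipy.spatial.transform import Rotation as Ro
from scipy.optimize import least_squares
def tool(target):   # shift in tool axes, cm, from present pose
    s=read_state();q=s["tcp_rot"];R=Ro.from_quat([q[1],q[2],q[3],q[0]]).as_matrix()
    y=np.degrees(np.arctan2(R[1,1],R[0,1]))
    return (R.T@(np.array(target)-s["eef_pos"])/10).round(2),"yaw_y",y.round(2)
E
python3 - <<'E'
from h import *
im=cv2.imread("pics/t0.png");b=im.astype(int)
hsv=cv2.cvtColor(im,cv2.COLOR_BGR2HSV)
m=((hsv[...,2]>100)|((b[...,0]-b[...,2]>12)&(hsv[...,2]>80))).astype(np.uint8)*255
mm=np.zeros_like(m);mm[148:242,297:392]=m[148:242,297:392]
cs,_=cv2.findContours(mm,cv2.RETR_EXTERNAL,cv2.CHAIN_APPROX_NONE)
c=max(cs,key=cv2.contourArea)[:,0,:]
P=np.array([onz("top",u,v,14)[:2] for u,v in c])
f=least_squares(lambda p:np.hypot(*(P-p[:2]).T)-p[2],[606,99,108],loss="soft_l1",f_scale=2)
print("base",f.x,len(P)); ax=f.x[:2]
k=onz("top",325.07,217.53,82)[:2]
def ang(p): d=p-ax; return np.hypot(*d).round(1),(np.degrees(np.arctan2(d[1],d[0]))%360).round(1)
print("knob",k,ang(k))
for u,v in((408,337),(478,300),(389,351),(434,344),(475,323),(505,291)):
    p=onz("top",u/4+250,v/3.52+130,30)[:2];print(u,v,p.round(1),ang(p))
print(tool([*k,150]))
E
```

```text
base [615.28368263  91.96130174 115.91460165] 370
knob [540.82208536 149.97856142] (np.float64(94.4), np.float64(142.1))
408 337 [524.2  79.9] (np.float64(91.9), np.float64(187.6))
478 300 [551.6  34.4] (np.float64(85.9), np.float64(222.1))
389 351 [513.9  92.2] (np.float64(101.4), np.float64(179.9))
434 344 [519.1  63.2] (np.float64(100.4), np.float64(196.7))
475 323 [534.6  36.6] (np.float64(97.9), np.float64(214.5))
505 291 [558.3  16.8] (np.float64(94.3), np.float64(232.8))
(array([-43.24, -29.15,   8.1 ]), 'yaw_y', np.float64(65.89))
```

The outline mask took in neighbouring paper. The rim's four extremes give axis ≈ (608,98) with r ≈ 107.5 (must be 108). The knob is then at r = 84.8, angle 142.2°. The spots are at r ≈ 85.5 and angles 192° and 228°, which are 36° apart as specified, so the wanted hole is at about +50°. I'll move above the knob.

```bash
python3 -m pendant '[[[0,0,6,-5,-3,0,0.26],[0,0,13.7,-10,-7,1,0.26],[0,0,13.7,-15,-10,2,0.26],[0,0,13.7,-20,-13.5,3,0.26],[0,0,13.7,-25,-17,4,0.26],[0,0,13.7,-30,-20,5,0.26],[0,0,13.7,-35,-23.5,6,0.26],[0,0,13.7,-39,-26.5,7,0.26],[0,0,13.7,-42,-28.3,8,0.26],[0,0,13.7,-43.2,-29.1,9,0.26],[0,0,13.7,-43.2,-29.1,9.5,0.26],[0,0,13.7,-43.2,-29.1,9.5,0.26]]]' 15
python3 - <<'E'
from h import *
s=snap("side","s1");snap("top","t1")
cv2.imwrite("pics/s1c.png",cv2.resize(cv2.imread("pics/s1.png")[120:270,250:450],None,fx=4,fy=4,interpolation=cv2.INTER_CUBIC))
print(tool([540.8,150,100]),read_state()["force"])
E
```

```text
time: 1.6
eef_pos: [540.0, 152.2, 136.0]
tcp_rot: [-0.001, 0.323, 0.946, -0.0]
force: [0.4, -0.1, 0.8]
opening: 0.63
grasp_force: 0.0
(array([-0.16, -0.17,  3.69]), 'yaw_y', np.float64(52.29)) [-0.03499268 -0.12203544 -0.64137747]
```

View pics/s1c.png

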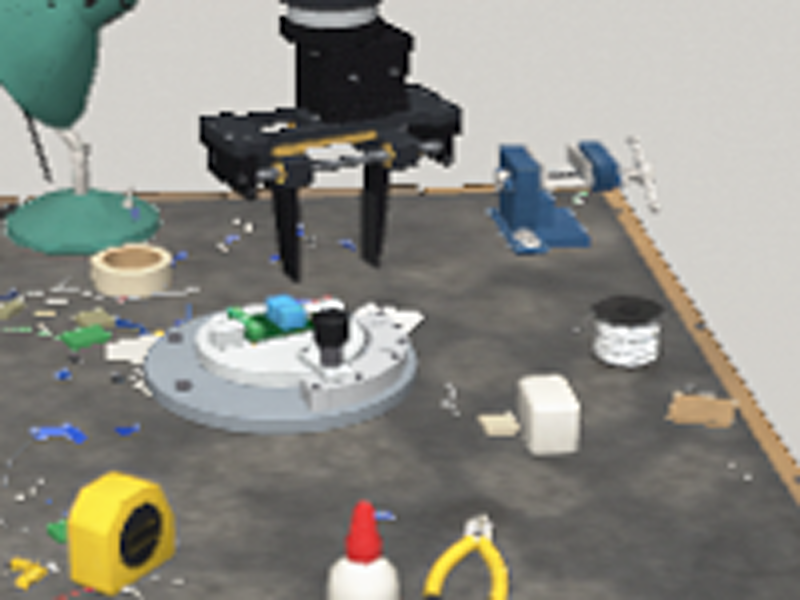

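The side view shows the knob at crop (331,328), which is full pixel (332.8,202). The fingers are above it, at about y 275 in the crop. I'll cross-check the position from the two views.

```bash
python3 - <<'E'
from h import *
im=cv2.imread("pics/s1.png");g=im.max(2)
m=np.zeros_like(g);m[194:213,326:342]=(g[194:213,326:342]<60)*255
n,l,st,ce=cv2.connectedComponentsWithStats(m)
i=1+np.argmax(st[1:,4]);print(st[i],ce[i])
u,v=st[i,0]+st[i,2]/2-.5,ce[i][1]
print(onz("side",u,v,72), two(("side",u,v),("top",325.07,217.53)))
for z in (72,78,84): print(z,onz("top",325.07,217.53,z))
E
```

```text
[328 197   9  10  72] [332.23611111 201.63888889]
[539.2889949 148.6671031  72.       ] [540.42220791 149.35074561  72.17675354]
72 [541.65652657 149.86139285  72.        ]
78 [541.15586184 149.93169399  78.        ]
84 [540.65519712 150.00199513  84.        ]
```

The two views agree: the knob is at (540.5,149.6,72), the expected height. I'll straddle it and close gently.

```bash
python3 -m pendant '[[[0,0,0,-0.16,-0.22,1.5,0],[0,0,0,-0.16,-0.22,3,-0.1],[0,0,0,-0.16,-0.22,4.5,-0.1],[0,0,0,-0.16,-0.22,5.7,-0.1],[0,0,0,-0.16,-0.22,6.4,-0.1],[0,0,0,-0.16,-0.22,6.7,-0.1],[0,0,0,-0.16,-0.22,6.7,-0.1]]]' 3
python3 -m pendant '[[[0,0,0,0,0,0,-0.3],[0,0,0,0,0,0,-0.36],[0,0,0,0,0,0,-0.45],[0,0,0,0,0,0,-0.45]]]' 3
python3 -c "
from h import *
print(tool([540.5,149.6,70]),read_state()['force'],read_state()['opening']*95)"
```

```text
time: 2.58
eef_pos: [541.1, 148.5, 69.8]
tcp_rot: [0.0, 0.324, 0.946, 0.0]
force: [-0.8, 0.8, 0.2]
opening: 0.45
grasp_force: 0.0
time: 3.08
eef_pos: [541.3, 148.8, 70.1]
tcp_rot: [0.0, 0.324, 0.946, 0.001]
force: [0.8, 1.7, -0.2]
opening: 0.29
grasp_force: 3.0
(array([0.11, 0.01, 0.01]), 'yaw_y', np.float64(52.19)) [ 0.80677971  1.732574   -0.23946351] 27.57205612750648
```

The grip is on the knob (27.6 mm) with under 2 N sideways. I'll tighten and lift.

```bash
python3 -m pendant '[[[0,0,0,0,0,0,-0.6],[0,0,0,0,0,0,-0.6],[0,0,0,0,0,-0.25,-0.6],[0,0,0,0,0,-0.5,-0.6],[0,0,0,0,0,-0.8,-0.6],[0,0,0,0,0,-1.06,-0.6],[0,0,0,0,0,-1.08,-0.6],[0,0,0,0,0,-1.08,-0.6],[0,0,0,0,0,-1.08,-0.6]]]' 20
python3 -c "
from h import *
snap('side','s2');cv2.imwrite('pics/s2c.png',cv2.resize(cv2.imread('pics/s2.png')[150:240,270:390],None,fx=6,fy=6,interpolation=cv2.INTER_CUBIC))
print(tool([540.5,149.6,81]))"
```

```text
time: 4.2
eef_pos: [540.5, 147.8, 78.4]
tcp_rot: [0.0, 0.324, 0.946, -0.001]
force: [6.3, 0.9, -8.9]
opening: 0.284
grasp_force: 20.0
(array([ 0.11,  0.14, -0.26]), 'yaw_y', np.float64(52.23))
```

View pics/s2c.png

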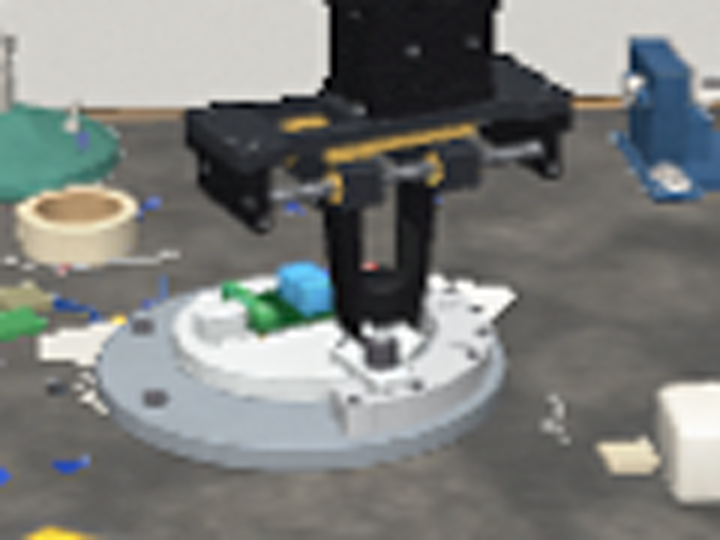

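The knob is between the fingers and raised. The arm gives about 4 N/mm, so the lift is only about 8.3 mm so far. I'll raise it further.

```bash
python3 -m pendant '[[[0,0,0,0,0,-0.15,-0.6],[0,0,0,0,0,-0.25,-0.6],[0,0,0,0,0,-0.27,-0.6],[0,0,0,0,0,-0.27,-0.6]]]'
python3 -c "
from h import *
print(tool([540.5,149.6,81]))"
```

```text
time: 4.75
eef_pos: [540.4, 147.7, 80.8]
tcp_rot: [0.0, 0.324, 0.946, -0.001]
force: [5.8, 0.8, -10.5]
opening: 0.285
grasp_force: 20.0
(array([ 0.11,  0.15, -0.02]), 'yaw_y', np.float64(52.24))
```

The lift is about 10.7 mm and the pull of 10.5 N matches the spring. Now I'll turn along the arc, pin up, 20° first.

```bash
python3 -m pendant '[[[0,0,-2,0,-0.3,0,-0.6],[0,0,-5,-0.03,-0.74,0,-0.6],[0,0,-10,-0.13,-1.48,0,-0.6],[0,0,-15,-0.29,-2.2,0,-0.6],[0,0,-18,-0.42,-2.63,0,-0.6],[0,0,-20,-0.51,-2.91,0,-0.6],[0,0,-20,-0.51,-2.91,0,-0.6]]]'
python3 -c "
from h import *
p=read_state()['eef_pos'];d=p[:2]-[608,98];print(np.hypot(*d),np.degrees(np.arctan2(d[1],d[0]))-142.2,p[2],tool([0,0,0])[2])"
```

```text
time: 5.62
eef_pos: [528.0, 121.5, 81.7]
tcp_rot: [0.002, 0.155, 0.988, -0.0]
force: [9.2, -0.6, -10.9]
opening: 0.286
grasp_force: 20.0
83.39191905419982 21.41998156882525 81.72921277026275 72.22
```

The force is about 9 N and radial (table bearing, not the pin), so my circle sits about 2 mm too far out. I'll continue, shifted inward, to about 43°.

```bash
python3 -m pendant '[[[0,0,-2,-0.1,-0.3,0,-0.6],[0,0,-5,-0.23,-0.74,0,-0.6],[0,0,-10,-0.33,-1.48,0,-0.6],[0,0,-15,-0.49,-2.2,0,-0.6],[0,0,-18,-0.62,-2.63,0,-0.6],[0,0,-20,-0.71,-2.91,0,-0.6],[0,0,-22,-0.82,-3.18,0,-0.6],[0,0,-22,-0.82,-3.18,0,-0.6]]]'
python3 -c "
from h import *
p=read_state()['eef_pos'];d=p[:2]-[608,98];print(np.hypot(*d),np.degrees(np.arctan2(d[1],d[0]))-142.2,p[2],tool([0,0,0])[2])"
```

```text
time: 6.62
eef_pos: [526.0, 89.7, 81.7]
tcp_rot: [0.002, -0.037, 0.999, 0.0]
force: [10.1, 3.5, -10.9]
opening: 0.285
grasp_force: 20.0
82.42335707122582 -316.436764286061 81.65667897599086 94.22
```

By the chords, the table stands at about 42° with the hole expected near 50°. I'll correct the radius, set the nose down on the sector face, open to a loose cage and lower the fingers.

```bash
python3 -m pendant '[[[0,0,0,-0.1,0,0,-0.6],[0,0,0,-0.2,0,0.12,-0.6],[0,0,0,-0.2,0,0.24,-0.6],[0,0,0,-0.2,0,0.24,-0.35],[0,0,0,-0.2,0,0.24,-0.31],[0,0,0,-0.2,0,0.6,-0.31],[0,0,0,-0.2,0,1.0,-0.31],[0,0,0,-0.2,0,1.0,-0.31],[0,0,0,-0.2,0,1.0,-0.31]]]'
python3 -c "
from h import *
s=read_state();print(s['eef_pos'],s['force'],s['opening']*95,s['joint_pos'])
snap('side','s3');cv2.imwrite('pics/s3c.png',cv2.resize(cv2.imread('pics/s3.png')[150:240,270:390],None,fx=6,fy=6,interpolation=cv2.INTER_CUBIC))"
```

```text
time: 7.75
eef_pos: [527.1, 89.7, 73.2]
tcp_rot: [-0.0, -0.037, 0.999, -0.0]
force: [-0.6, -0.1, -0.6]
opening: 0.346
grasp_force: 0.0
[527.14656079  89.70033856  73.15151342] [-0.59004202 -0.0678313  -0.55417056] 32.91552654868739 [ 6.81518416e-02  2.60683669e-02  2.03698892e+00 -2.51532444e-05
  1.07863022e+00 -1.57569495e+00]
```

View pics/s3c.png

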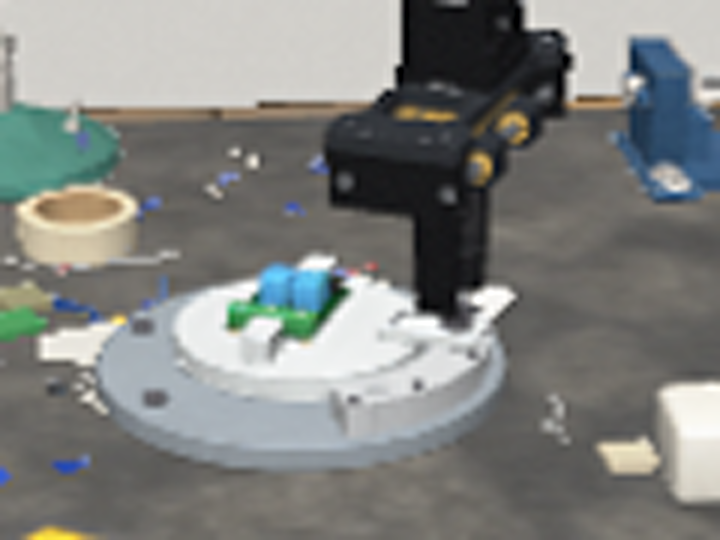

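The table has turned with the knob (the board is rotated), and the fingers now cage it loosely with no load. Now I'll feel forward in 2 mm calls, each gated by a check on the tangential force.

```bash
cat > chk.py <<'E'
from h import *
import sys
s=read_state();q=s["tcp_rot"];R=Ro.from_quat([q[1],q[2],q[3],q[0]]).as_matrix()
f=R.T@s["force"];d=s["eef_pos"][:2]-[610.3,100.3]
print("CHK t %.2f f_tool %s ang %.2f r %.1f"%(s["time"],f.round(1),np.degrees(np.arctan2(d[1],d[0]))%360-145.1,np.hypot(*d)))
sys.exit(abs(f[1])>6)
E
G="grep -v -e rot -e opening -e time -e grasp -e eef -e force"
python3 -m pendant '[[[0,0,0,0,-0.1,0,-0.31],[0,0,0,0,-0.2,0,-0.31]]]' | $G; python3 chk.py &&
python3 -m pendant '[[[0,0,-0.6,0,-0.1,0,-0.31],[0,0,-1.3,0,-0.2,0,-0.31]]]' | $G; python3 chk.py &&
python3 -m pendant '[[[0,0,-0.6,0,-0.1,0,-0.31],[0,0,-1.3,0,-0.2,0,-0.31]]]' | $G; python3 chk.py &&
python3 -m pendant '[[[0,0,-0.6,0,-0.1,0,-0.31],[0,0,-1.3,0,-0.2,0,-0.31]]]' | $G; python3 chk.py
```

```text
CHK t 8.05 f_tool [ 0.6  0.4 -0.9] ang 43.57 r 83.9
CHK t 8.05 f_tool [ 0.6  0.4 -0.9] ang 43.57 r 83.9
CHK t 8.05 f_tool [ 0.6  0.4 -0.9] ang 43.57 r 83.9
CHK t 8.05 f_tool [ 0.6  0.4 -0.9] ang 43.57 r 83.9False
False
False
False
```

```bash
sed -i 's/sys.exit(\(.*\))$/sys.exit(int(\1))/' chk.py
python3 -m pendant '[[[0,0,-0.6,0,-0.1,0,-0.31],[0,0,-1.3,0,-0.2,0,-0.31]]]' >/dev/null; python3 chk.py &&
python3 -m pendant '[[[0,0,-0.6,0,-0.1,0,-0.31],[0,0,-1.3,0,-0.2,0,-0.31]]]' >/dev/null && python3 chk.py &&
python3 -m pendant '[[[0,0,-0.6,0,-0.1,0,-0.31],[0,0,-1.3,0,-0.2,0,-0.31]]]' >/dev/null && python3 chk.py
```

```text
CHK t 8.30 f_tool [-1.7  6.7  0.2] ang 44.17 r 83.7
```

```bash

python3 -m pendant '[[[0,0,0,0,0,0,-0.31]]]' >/dev/null; python3 chk.py 
python3 -m pendant '[[[0,0,0,0,-0.05,0,-0.31]]]' >/dev/null ; python3 chk.py
python3 -m pendant '[[[0,0,0,0,0,0,-0.31]]]'; python3 chk.py
```

```text
CHK t 8.43 f_tool [-1.3  5.3 -0.1] ang 44.17 r 83.7
CHK t 8.55 f_tool [-1.2  8.1 -0. ] ang 44.27 r 83.7
time: 8.68
eef_pos: [527.7, 86.0, 73.2]
tcp_rot: [0.0, -0.048, 0.999, 0.001]
force: [1.3, 3.5, -1.1]
opening: 0.346
grasp_force: 2.0
CHK t 8.68 f_tool [-1.6  3.4  1.1] ang 44.71 r 83.9
```

It broke loose at about 8 N and slid (force fell to 3.4 N), so that was sticking and not the hole. I'll go on with 1 mm single-row calls and a 10 N threshold.

```bash
sed -i 's/>6)/>10)/' chk.py
python3 -m pendant '[[[0,0,-0.6,0,-0.1,0,-0.31]]]' >/dev/null; python3 chk.py &&
python3 -m pendant '[[[0,0,-0.6,0,-0.1,0,-0.31]]]' >/dev/null && python3 chk.py &&
python3 -m pendant '[[[0,0,-0.6,0,-0.1,0,-0.31]]]' >/dev/null && python3 chk.py &&
python3 -m pendant '[[[0,0,-0.6,0,-0.1,0,-0.31]]]' >/dev/null && python3 chk.py &&
python3 -m pendant '[[[0,0,-0.6,0,-0.1,0,-0.31]]]' >/dev/null && python3 chk.py &&
python3 -m pendant '[[[0,0,-0.6,0,-0.1,0,-0.31]]]' >/dev/null && python3 chk.py
```

```text
CHK t 8.80 f_tool [0.  0.3 1.2] ang 45.80 r 84.2
CHK t 8.93 f_tool [-0.   0.7 -0. ] ang 46.95 r 84.6
CHK t 9.05 f_tool [ 0.3  0.2 -0.3] ang 47.59 r 84.6
CHK t 9.18 f_tool [-0.3  1.1  0.5] ang 48.04 r 84.6
CHK t 9.30 f_tool [-1.   2.1 -0.5] ang 48.57 r 84.6
CHK t 9.43 f_tool [-0.7  2.9  0.8] ang 49.20 r 84.6
```

```bash

python3 -m pendant '[[[0,0,-0.6,0,-0.1,0,-0.31]]]' >/dev/null; python3 chk.py &&
python3 -m pendant '[[[0,0,-0.6,0,-0.1,0,-0.31]]]' >/dev/null && python3 chk.py &&
python3 -m pendant '[[[0,0,-0.6,0,-0.1,0,-0.31]]]' >/dev/null && python3 chk.py &&
python3 -m pendant '[[[0,0,-0.6,0,-0.1,0,-0.31]]]' >/dev/null && python3 chk.py &&
python3 -m pendant '[[[0,0,-0.6,0,-0.1,0,-0.31]]]' >/dev/null && python3 chk.py &&
python3 -m pendant '[[[0,0,-0.6,0,-0.1,0,-0.31]]]' >/dev/null && python3 chk.py
```

```text
CHK t 9.55 f_tool [-1.7  7.1  1.5] ang 49.41 r 84.5
CHK t 9.68 f_tool [-1.6  9.   0.5] ang 49.58 r 84.4
CHK t 9.80 f_tool [-3.  11.6  1.7] ang 49.71 r 84.3
```

The force rises to 11.6 N with almost no motion at about 48°, so this may be the hole. I'll ease off, raise the gripper clear and look.

```bash

python3 -m pendant '[[[0,0,0,0,0,0,-0.31]]]' >/dev/null; python3 chk.py
python3 -m pendant '[[[0,0,0,0,0.2,0,-0.31],[0,0,0,0,0.4,0,-0.2],[0,0,0,0,0.4,0,-0.1],[0,0,0,0,0.4,-2,0],[0,0,0,0,0.4,-4.5,0],[0,0,0,0,0.4,-6.5,0],[0,0,0,0,0.4,-6.5,0]]]'; python3 chk.py
python3 - <<'E'
from h import *
snap("side","s4");snap("top","t4")
a=cv2.imread("pics/s4.png")
cv2.imwrite("pics/s4c.png",cv2.resize(a[160:240,280:390],None,fx=7,fy=7,interpolation=cv2.INTER_CUBIC))
E
```

```text
CHK t 9.93 f_tool [-2.9 11.2  1.4] ang 49.68 r 84.3
time: 10.8
eef_pos: [529.3, 80.1, 140.3]
tcp_rot: [0.002, -0.095, 0.995, -0.0]
force: [-0.5, 0.0, 0.4]
opening: 0.497
grasp_force: 0.0
CHK t 10.80 f_tool [ 0.5  0.1 -0.4] ang 48.92 r 83.5
```

View pics/s4c.png

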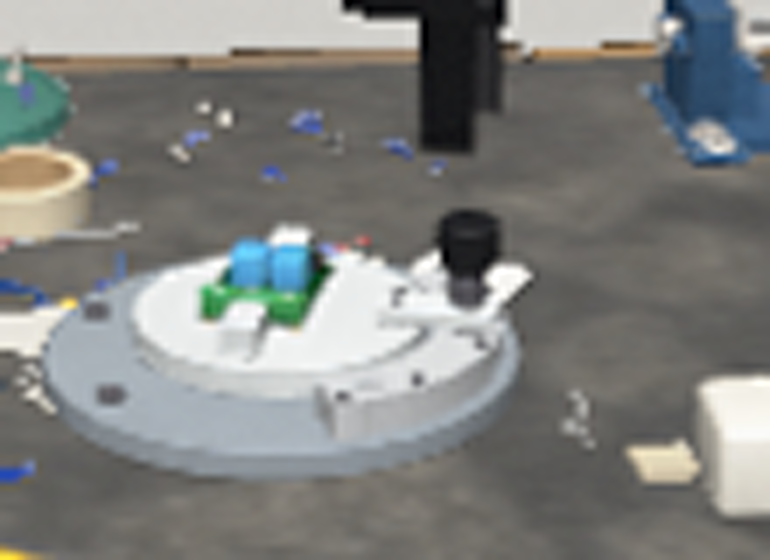

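The side view shows the knob at crop (469,245), which is full pixel (347,195). As much barrel shows below it as in the home view. I'll check the height by numbers.

```bash
python3 - <<'E'
from h import *
im=cv2.imread("pics/s4.png");g=im.max(2)
m=np.zeros_like(g);m[187:206,340:356]=(g[187:206,340:356]<60)*255
n,l,st,ce=cv2.connectedComponentsWithStats(m)
i=1+np.argmax(st[1:,4]);print(st[i],ce[i]);u,v=st[i,0]+st[i,2]/2-.5,ce[i][1]
def A(p,ax=(610.3,100.3)):
    d=p[:2]-np.array(ax);return np.hypot(*d).round(1),(np.degrees(np.arctan2(d[1],d[0]))%360-145.1).round(1)
for ax in ((610.3,100.3),(608,98)):
  for z in(72,80): p=onz("side",u,v,z);print(z,p.round(1),A(p,ax))
# same column-vs-row test with the home picture: expected row for knob on the 85 mm circle at finger angle
c=calibration("side");R=np.array(c["R"]);t=np.array(c["t"]);K=np.array(c["mtx"])
def proj(X):
    p=R@X+t;p=p[:2]/p[2];p=p*(1+c["k1"]*(p@p));return (K@np.r_[p,1])[:2]
print("home ref",proj(np.array([540.5,149.4,72])))
for a in (46,47,48,49,50):
    w=np.radians(145.1+a);xy=[610.3+85*np.cos(w),100.3+85*np.sin(w)]
    print(a,[proj(np.array([*xy,z])).round(1) for z in(72,80)])
print(tool([0,0,0]),read_state()["time"])
E
```

```text
[342 190   9  10  70] [346.31428571 194.24285714]
72 [524.2  78.7  72. ] (np.float64(88.7), np.float64(49.0))
80 [516.8  96.3  80. ] (np.float64(93.6), np.float64(37.3))
72 [524.2  78.7  72. ] (np.float64(86.0), np.float64(47.8))
80 [516.8  96.3  80. ] (np.float64(91.3), np.float64(36.0))
home ref [331.52666436 201.65868718]
46 [array([344.5, 194.7]), array([344.6, 192.3])]
47 [array([344.6, 194.5]), array([344.7, 192.1])]
48 [array([344.7, 194.3]), array([344.8, 191.9])]
49 [array([344.8, 194.1]), array([344.8, 191.7])]
50 [array([344.9, 194. ]), array([344.9, 191.6])]
(array([53.33,  2.1 , 13.8 ]), 'yaw_y', np.float64(100.88)) 10.9
```

At z = 72 the knob projects to row 194.2, against 194.24 measured (on the plate face it would be 191.8). Its position (524,79) coincides with the hole seen at (524,80). So the pin is home at about 49°, the gripper is clear and nothing else has been touched. I'll hand it in.

```bash
python3 -c "
from workcell import *
print(sign_off())"
```

```text
the job is handed in; nothing more can be done
None
```

The pin is home in the next hole, about 49° counter-clockwise of the start, by the camera check. The gripper is clear, nothing else was touched, and I handed the job in at about 11 s; no verdict came back.

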